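# Hold a rod of bangles over the spray tray

## Task

Lift the rod of brass bangles off its notched stand, carry it level to the paper-lined spray tray and keep holding it there for me to lacquer them: level and still, lengthwise along the middle of the tray, with the bangles hanging about a hand's breadth above the paper. The bangles are already degreased, so take hold of the bare middle of the rod only, do not touch a bangle, and keep all four on the rod and apart from each other. Finish while holding the rod in the air, and leave the anvil, hammer and spray can alone.

Things in the scene. Friction and masses are not known exactly. Their poses are not given: they have to be found in the camera images.
- rod_mid (a point): centre of the plain round steel rod, 12 mm in diameter, 340 mm long, about 160 g, lying level in the two notches of its stand. Axes: x along the rod, z up at the start. The middle of the rod is bare: at least 50 mm on each side of the centre is free of bangles
- cuff_mid (a point): centre of the round opening of the wide brass bangle (cuff): 25 mm wide along the rod, 70 mm outside and 64 mm inside diameter, 3 mm thick, about 135 g. Like every bangle it hangs loose on the smooth rod and can swing or slide along it, its centre 26 mm below the rod's axis and its lowest edge 35 mm below its centre. It takes any one of the four hanging places, about 66 or 107 mm either side of the rod's centre. Its x axis is the bangle's axis, along the rod
- bangle1_mid (a point): centre of the opening of a narrow brass bangle: 9 mm wide along the rod, 70 mm outside and 64 mm inside diameter, about 48 g, hanging on the rod at another of the four places. x axis along the rod
- bangle2_mid (a point): centre of a second narrow bangle, the same as bangle1
- bangle3_mid (a point): centre of a third narrow bangle, the same as bangle1
- stand_top (a point): point midway between the two notches of the wooden stand, at the height of the lying rod's axis, 128 mm above the bench. The stand is fixed: base 320 x 110 x 20 mm, two uprights 14 mm thick and 56 mm wide, 284 mm apart, each with an open-topped notch 16 mm wide whose sides rise 6 mm above the rod's axis. x along the rod
- tray_mid (a point): middle of the paper in the spray tray, 4 mm above the bench. The fixed metal tray is 400 mm long (its x axis), 260 mm wide (y), with a rim 22 mm high (25 mm with the rolled edge)
- anvil_mid (a point): middle of the top face of the rail anvil, a fixed piece of rail 140 mm long, 95 mm wide and 105 mm high (bystander)
- hammer_mid (a point): middle of the handle of the ball-peen hammer lying on its side on the bench, 14 mm up; 290 mm long in all, its x axis points along the handle to the head, whose middle is 140 mm away; the head is 90 mm across and 27 mm high (bystander)
- spray_can_mid (a point): half-way up the standing spray can, 65 mm in diameter, 168 mm high (bystander)
There are look-alikes about, which are no part of the job. What is shaped like the part that bears bangle2_mid but green or purple is not meant.

How it is judged (in metres and radians):
At the end, for the whole second after the job is handed in: Only the fingers carry the rod, by its middle 110 mm: centre within 40 mm of the tray's middle along and across, within 12 deg of its length, level within 5 deg, still (under 15 mm/s); all four bangles hang on it at rest, not touching each other, their feet 50 to 170 mm above the paper (x of rod_mid in the frame of tray_mid between -0.04 and 0.04 m and y of rod_mid in the frame of tray_mid between -0.04 and 0.04 m and x of the grasp point in the frame of rod_mid between -0.055 and 0.055 m and angle between the x axis of rod_mid and the x axis of tray_mid, either way round below 0.21 rad and angle between rod_mid's own x axis and vertical between 1.484 and 1.658 rad and linear speed of rod below 0.015 m/s and angular speed of rod below 0.1 rad/s and contact force between the fingers and rod above 1 N and contact force between stand and rod below 0.05 N and distance between cuff_mid and bangle1_mid above 0.019 m and distance between cuff_mid and bangle2_mid above 0.019 m and distance between cuff_mid and bangle3_mid above 0.019 m and distance between bangle1_mid and bangle2_mid above 0.011 m and distance between each of bangle1_mid, bangle2_mid and bangle3_mid above 0.011 m and height (world z) of cuff_mid between 0.089 and 0.209 m and x of cuff_mid in the frame of rod_mid between -0.17 and 0.17 m and distance between each of cuff_mid, bangle1_mid, bangle2_mid, bangle3_mid and rod_mid below 0.17 m and linear speed of each of cuff, bangle1, bangle2, bangle3 below 0.04 m/s and contact force between rod and cuff above 0.1 N and height (world z) of bangle1_mid between 0.089 and 0.209 m and x of bangle1_mid in the frame of rod_mid between -0.17 and 0.17 m and contact force between rod and bangle1 above 0.1 N and height (world z) of bangle2_mid between 0.089 and 0.209 m and x of bangle2_mid in the frame of rod_mid between -0.17 and 0.17 m and contact force between rod and bangle2 above 0.1 N and height (world z) of bangle3_mid between 0.089 and 0.209 m and x of bangle3_mid in the frame of rod_mid between -0.17 and 0.17 m and contact force between rod and bangle3 above 0.1 N); the arm keeps its last pose, push and grip.
It fails at once if the robot touches a bangle (contact force between any of the fingers, the arm and cuff above 0.3 N or contact force between any of the fingers, the arm and bangle1 above 0.3 N or contact force between any of the fingers, the arm and bangle2 above 0.3 N or contact force between any of the fingers, the arm and bangle3 above 0.3 N).
It fails at once if the rod tips more than 15 degrees from level (angle between rod_mid's own x axis and vertical below 1.309 rad or angle between rod_mid's own x axis and vertical above 1.833 rad).
It fails at once if a bangle falls off the rod or is set down (height (world z) of any of cuff_mid, bangle1_mid, bangle2_mid, bangle3_mid below 0.05 m).
It fails at once if the hammer or the spray can is moved or the anvil struck (distance of any of hammer_mid, spray_can_mid from where it was at the start of the episode above 0.015 m or contact force between anvil and the arm above 1 N or contact force between anvil and the fingers above 1 N or contact force between anvil and rod above 1 N).
It also fails if it takes over 56 s, if anything falls off the work surface, if the arm or the gripper's body presses on something with over 40 N, if the wrist force passes 120 N, or if a joint passes its speed limit or range.

## Robot

A 7-joint arm with a two-finger parallel gripper is mounted at the origin on the work surface. World frame = base frame: x ahead of the robot, y to its left, z up, the work surface at z = 0. Lengths are in m, angles in degrees, forces in N, time in s.
With the tool pointing down it reaches from about 0.425 to 0.875 m from the base axis. Payload 4.7 kg.
Tool frame: the origin (TCP) lies midway between the tips of the shut fingers; the grasp point (between the pads) lies 19 mm behind it; z points along the fingers, y is the direction in which the jaws open and shut (so a half turn about z gives the same grasp; the last joint's range is limited). The gripper opens to 87 mm and grips with 3 to 60 N. Pads are 19 mm wide; open, the fingers measure 117 mm over their backs; the gripper's body (75 mm by 190 mm) begins 51 mm behind the grasp point.
Start: joints at [-71.729, 18.392, -4.016, 83.108, 1.295, 78.541, -3.26], TCP at [0.195, 0.62, 0.223] pointing down, gripper open.
Joint ranges: [-163.93, 163.93], [-17.29, 119.83], [-79.2, 71.16], [3.27, 140.29], [-89.18, 269.18], [5.43, 117.66], [-154.24, 154.24]. Speed limits (degrees/s): [147.25, 147.25, 180, 180, 180, 180, 180].

## Interface

Orientations are given as [roll, pitch, yaw] about the fixed x, y, z axes, in that order (R = Rz(yaw) Ry(pitch) Rx(roll)).
In Python, from cell import env gives the robot as it stands.
- The arm moves only by the tool apply_moves, never from a script. Its argument "targets" is a list of rows, each a list of 2 entries, a list of its own where there are three numbers: the shift along the world's x, y, z in mm, then the turn, a rotation vector about the world's x, y, z in rad. A call has 1 to 8 rows; each row is the pose to reach, as a shift and turn from the pose commanded when the call began; what a row does not reach only later rows make up. A row lasts 1/10 s, in which the tool goes at most 50 mm and 8.59 degrees, less where a joint would pass 70% of its speed; a pose out of reach is approached as far as the arm can. A call with a gripper value outside its range is refused whole. "hand" is the finger opening in mm, from 0 to 87, set as the call begins (left out, the last holds). The fingers move at their own pace and stop on an object; "squeeze" is the grip in N (left out, the last holds). Time passes only in rows, so rows that repeat a pose let the fingers close. It gives the time, the measured TCP pose, the force and the opening at its end, in the units of the state.
- env.get_obs(): the state, without advancing time (a new reading comes with each control period).
- env.read_camera(name): name is "scene" or "side" or "wrist"; returns a dict with "image" (384x512x3 uint8, red, green, blue), "camera_matrix" (3x3 intrinsics, pixels), "k1" (the pictures are not rectified: a ray, as slopes to the right and down, at radius r is drawn at 1 + k1 r^2 times it, then the intrinsics apply), "camera_from_world" (4x4, takes a point from world to camera coordinates); the wrist camera has in their place "mount" (4x4, takes a point from camera to tool coordinates, whose origin is the TCP and whose axes are the flange's). Camera axes: x right, y down, z forward; pixel columns grow to the right and rows downward; lengths in m; the calibration is good to about 2 mm. A picture is of the moment at which its call begins: read the wrist's pose just before it. There is no depth.
- env.sign_off(): hands the job in, once; it reports no verdict.
Trained networks look in a picture, given as the dict that the camera call returned (one of the last four; its "shot" number tells which), for a name from the list of things; names that differ only in an ending like _2 or _b are one class to them, and where a whole thing is asked for, a point or a joint stands for the part that bears it (a point fixed in the world has none). Each returns a list of dicts, best first, with "conf" (0 to 1); they miss things now and then, are a little off and sometimes report something else, mostly with a low value. They report only what shows in the picture. A call takes as long as a camera call. They do not tell look-alikes from the thing itself.
- env.regions_of(picture, target): "region" (384x512 bool, what is visible of it) and "rect" ([left, top, right, bottom] in pixels, round what is visible of it).
The state is a dict: "time_s": time; "qpos": joint angles; "joint_velocities": joint speeds; "effort": joint torques, N m; "tool_pos": TCP position; "tool_rot": TCP orientation; "force": force on the tool from outside, world axes, zero at the start; "wrist_torque": the same for the moment, N m; "grip_width": finger opening in m.
Only numpy, scipy, OpenCV 4.12 (cv2) and the standard library are available. Lean on these libraries where they do the work, as an engineer would, in place of code of your own. Each camera call takes 0.05 s, during which the arm holds its last target. There are 200 camera calls.

## Working session

There is one attempt and no reset: what is moved stays moved. The work goes in short steps, Python scripts to look and compute and a tool call to move; the robot and the scene stay as the last step left them, time stands still between calls to the robot, and variables do not carry over. Pictures are saved under pics/ and viewed, about 8 in all and at most 12, crops included, and the job is handed in when it is done.

Besides the shell and the picture viewer there is one more tool, called after ">>>" as name([rows], argument=value, ...), one row to a line, values as JSON. apply_moves: Moves the arm, as the interface text tells. Its arguments: {"type":"object","properties":{"targets":{"type":"array","items":{"type":"array"}},"hand":{"type":"number"},"squeeze":{"type":"number"}},"required":["targets"]}

```bash
mkdir -p pics; ls
cat > h.py <<'E'
import numpy as np,cv2
from cell import env
def save(p,n): cv2.imwrite('pics/'+n,p['image'][:,:,::-1])
def ray(p,uv):
    K=p['camera_matrix'];k=p['k1'];d=(np.array(uv,float)-[K[0][2],K[1][2]])/[K[0][0],K[1][1]]
    s=d.copy()
    for _ in range(20): s=d/(1+k*(s@s))
    T=np.array(p['camera_from_world']);R=T[:3,:3];return -R.T@T[:3,3],R.T@np.array([s[0],s[1],1])
def at_z(p,uv,z):
    o,d=ray(p,uv);return o+d*(z-o[2])/d[2]
def proj(p,X):
    T=np.array(p['camera_from_world']);c=T[:3,:3]@X+T[:3,3];s=c[:2]/c[2];s=s*(1+p['k1']*(s@s));K=p['camera_matrix'];return np.array([K[0][0]*s[0]+K[0][2],K[1][1]*s[1]+K[1][2]])
E
python3 - <<'E'
from h import *
o=env.get_obs();print(o)
ims=[]
for n in ['scene','side']:
    p=env.read_camera(n);ims.append(p['image'])
    T=np.array(p['camera_from_world']);print(n,-T[:3,:3].T@T[:3,3],T[2,:3],p['k1'])
    for t in ['rod_mid','cuff_mid','bangle1_mid','stand_top','tray_mid','anvil_mid','hammer_mid','spray_can_mid']:
        for r in env.regions_of(p,t)[:5]: 
            ys,xs=np.nonzero(r['region']);print(t,round(r['conf'],2),r['rect'],xs.mean().round(1),ys.mean().round(1))
    cv2.imwrite(f'pics/{n}0.png',cv2.resize(p['image'][:,:,::-1],(800,600)))
E
```

```text
pics
{'time_s': 0.0, 'qpos': array([-71.72924856,  18.4396513 ,  -4.0158217 ,  83.17505496,
         1.29600841,  78.5416247 ,  -3.26156875]), 'joint_velocities': array([-0.08735561,  0.00560451, -0.06550607, -0.02673842,  0.01611292,
        0.08426737,  0.18524383]), 'effort': array([ 6.50485958e-05, -4.91285419e+01, -4.03436981e-01, -3.12537146e+01,
       -6.38693897e-02,  4.33574268e-02,  1.88176305e-04]), 'tool_pos': array([0.19494085, 0.61949073, 0.22145353]), 'tool_rot': array([-1.79888972e+02,  6.70813969e-03,  1.62537916e+02]), 'force': array([ 0.15796115,  0.16807743, -0.13485017]), 'wrist_torque': array([-0.02164813,  0.00370355, -0.00590613]), 'grip_width': 0.08685616846278982}
scene [1.14451345 0.47516408 1.0950084 ] [-0.49660946 -0.35385174 -0.79257049] -0.12619363067464331
rod_mid 0.9 [282.8, 198.6, 393.7, 259.2] 332.3 229.4
cuff_mid 0.56 [345.9, 207.9, 371.2, 233.7] 358.6 221.0
bangle1_mid 0.46 [309.9, 230.5, 326.5, 256.7] 318.0 242.6
stand_top 0.76 [274.1, 198.3, 390.1, 292.2] 333.2 251.9
tray_mid 0.68 [118.5, 123.4, 275.4, 230.1] 194.4 175.8
tray_mid 0.16 [282.9, 200.9, 390.5, 259.4] 334.0 228.7
anvil_mid 0.61 [162.6, 255.9, 224.1, 323.6] 188.3 288.8
hammer_mid 0.63 [239.1, 288.8, 334.4, 377.5] 288.9 332.8
spray_can_mid 0.55 [98.1, 152.9, 126.7, 209.5] 108.4 181.3
side [0.39379582 0.94774036 0.8706314 ] [ 0.10563416 -0.76106314 -0.640019  ] -0.04735356717917768
rod_mid 0.95 [192.1, 211.6, 309.2, 266.2] 255.7 243.5
rod_mid 0.64 [116.0, 228.7, 169.8, 306.4] 144.0 272.2
bangle1_mid 0.54 [216.3, 223.9, 235.3, 248.9] 223.3 239.6
stand_top 0.69 [188.0, 209.6, 309.0, 314.8] 247.0 269.3
tray_mid 0.89 [197.8, 132.9, 325.6, 204.8] 262.3 166.7
anvil_mid 0.95 [128.2, 166.9, 175.3, 224.3] 152.4 195.4
hammer_mid 0.83 [110.6, 224.5, 170.7, 308.4] 143.0 273.3
hammer_mid 0.18 [130.6, 167.5, 177.1, 224.9] 152.6 195.5
spray_can_mid 0.7 [200.9, 101.0, 217.3, 144.9] 208.7 123.5
```

View pics/scene0.png

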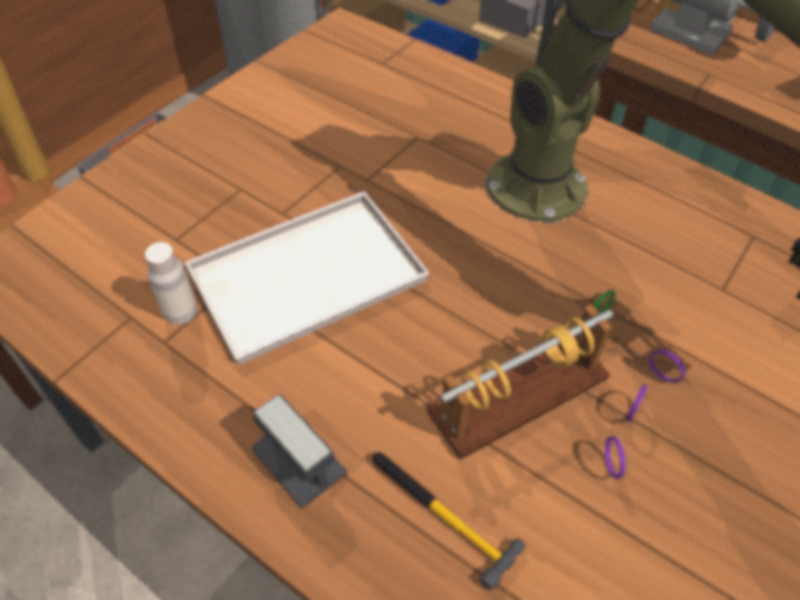

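View pics/side0.png

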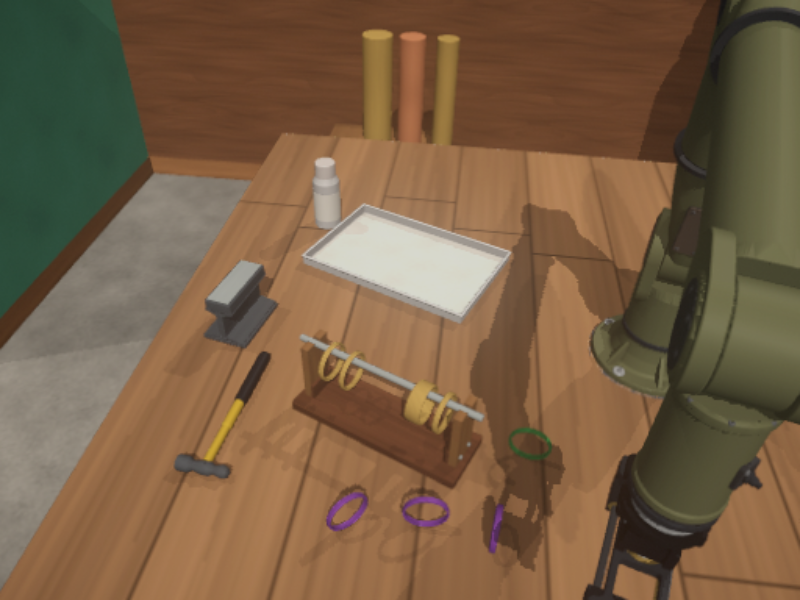

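Targets and look-alikes (pixels in the 800x600 views).
- **Scene view:** the rod runs (445,399)–(610,315). The cuff is at (563,345), with narrow yellow bangles at (478,390), (498,380) and (587,337).
- **Look-alikes:** purple rings at (667,365), (638,402) and (614,457), and a green one at (604,300), all on the bench. In the side view the network also reported the hammer as a rod at (225,425).
- **Choice:** the yellow rings on the steel rod in the stand.

Next I measure positions.

Run:
```python
from h import *
from scipy.optimize import least_squares
P={};M={}
for n in ['scene','side']:
    p=env.read_camera(n);P[n]=p
    r=env.regions_of(p,'rod_mid')[0]['region']; M[n]=r
    ys,xs=np.nonzero(r); a,b=np.polyfit(xs,ys,1); 
    e=[(xs.min(),a*xs.min()+b),(xs.max()+1,a*(xs.max()+1)+b)]
    W=[at_z(p,q,.128) for q in e];print(n,e,[w.round(4) for w in W],np.linalg.norm(W[0]-W[1]),((W[0]+W[1])/2).round(4),'yaw',np.degrees(np.arctan2(*(W[0]-W[1])[1::-1])))
    t=env.regions_of(p,'tray_mid')[0]['region'].astype(np.uint8)
    c=max(cv2.findContours(t,0,1)[0],key=cv2.contourArea)
    m=cv2.approxPolyDP(cv2.convexHull(c),8,True)[:,0]
    C=np.array([at_z(p,q,.02) for q in m]);print('tray',m.tolist(),C.round(3).tolist())
    # pose fit: project tray top outline (rim) box hull onto mask
    def f(x,dbg=0):
        R=np.array([[np.cos(x[2]),-np.sin(x[2])],[np.sin(x[2]),np.cos(x[2])]])
        pts=np.array([proj(p,np.r_[x[:2]+R@[sx*.2,sy*.13],z]) for sx in(-1,1) for sy in(-1,1) for z in(0,.025)])
        h=cv2.convexHull((pts*16).astype(np.float32).reshape(-1,1,2))
        d=[cv2.pointPolygonTest(h,tuple(map(float,q*16.)),True)/16 for q in c[:,0].astype(float)]
        return np.array(d)-.5
    c0=C[:,:2].mean(0)
    best=min((least_squares(f,[*c0,y],loss='soft_l1',diff_step=1e-3) for y in np.radians([0,30,60,90,120,150])),key=lambda s:s.cost)
    print('tray fit',best.x[:2].round(4),np.degrees(best.x[2])%180,best.cost,len(c))
    for nme,z in [('cuff_mid',.102),('spray_can_mid',.084),('anvil_mid',.05),('hammer_mid',.014)]:
        for g in env.regions_of(p,nme)[:1]:
            q=g['rect'];print(nme,at_z(p,((q[0]+q[2])/2,(q[1]+q[3])/2),z).round(3))
    x0,y0,x1,y1=[int(v) for v in (xs.min()-15,ys.min()-15,xs.max()+15,ys.max()+50)]
    cv2.imwrite(f'pics/{n}crop.png',cv2.resize(p['image'][y0:y1,x0:x1,::-1],None,fx=4,fy=4,interpolation=2));print('crop0',x0,y0)
a=cv2.imread('pics/scenecrop.png');b=cv2.imread('pics/sidecrop.png');w=max(a.shape[1],b.shape[1])
o=np.vstack([cv2.copyMakeBorder(i,0,0,0,w-i.shape[1],0) for i in(a,b)]);print(o.shape)
cv2.imwrite('pics/crops.png',cv2.resize(o,None,fx=min(1,600/o.shape[0]),fy=min(1,600/o.shape[0])))
```

```text
scene [(np.int64(283), np.float64(254.66801315165392)), (np.int64(391), np.float64(199.44552461314694))] [array([0.641 , 0.1852, 0.128 ]), array([0.3264, 0.3187, 0.128 ])] 0.3417760152901464 [0.4837 0.2519 0.128 ] yaw -22.97823939004409
tray [[233, 124], [272, 177], [153, 231], [120, 168]] [[0.271, -0.273, 0.02], [0.381, -0.031, 0.02], [0.743, -0.179, 0.02], [0.638, -0.429, 0.02]]
tray fit [ 0.5048 -0.2323] 157.70069020799912 39.49657569405363 348
cuff_mid [0.424 0.281 0.102]
spray_can_mid [ 0.721 -0.351  0.084]
anvil_mid [0.821 0.041 0.05 ]
hammer_mid [0.753 0.291 0.014]
crop0 268 184
side [(np.int64(193), np.float64(215.31436487024632)), (np.int64(310), np.float64(267.7066727090372))] [array([0.6418, 0.1894, 0.128 ]), array([0.3278, 0.3215, 0.128 ])] 0.34070536472303264 [0.4848 0.2554 0.128 ] yaw -22.82412051524587
tray [[194, 166], [231, 131], [326, 161], [295, 205]] [[0.736, -0.169, 0.02], [0.648, -0.421, 0.02], [0.273, -0.273, 0.02], [0.372, -0.017, 0.02]]
tray fit [ 0.5066 -0.2284] 157.19957347527077 29.149372252355512 280
cuff_mid [0.424 0.287 0.102]
spray_can_mid [ 0.717 -0.357  0.084]
anvil_mid [0.814 0.038 0.05 ]
hammer_mid [0.768 0.288 0.014]
crop0 178 200
(960, 584, 3)
```

View pics/crops.png

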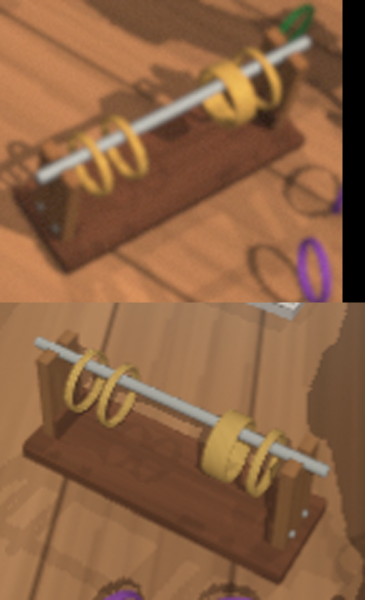

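The crop confirms the order along the rod, from the far-right end inward: narrow bangle, cuff (67 mm from the rod centre), bare middle, then two narrow bangles. I'll grip about 13 mm toward the cuff, at the centre of mass. Moving above it now.

>>> apply_moves([
  [[15,-20,5],[0,0,-0.005]],
  [[45,-58,8],[0,0,-0.015]],
  [[75,-98,8],[0,0,-0.025]],
  [[105,-137,8],[0,0,-0.035]],
  [[135,-176,8],[0,0,-0.045]],
  [[165,-215,8],[0,0,-0.055]],
  [[195,-254,8],[0,0,-0.065]],
  [[225,-293,8],[0,0,-0.075]],
], hand=87)

```text
time_s: 2.4
tool_pos: [0.4211, 0.3253, 0.231]
tool_rot: [179.9, 0.0, 158.2]
force: [0.5, 0.5, 0.2]
grip_width: 0.0873
```

>>> apply_moves([
  [[25,-33,0],[0,0,-0.01]],
  [[42,-55,0],[0,0,-0.018]],
  [[50,-65,0],[0,0,-0.02]],
  [[52,-67,0],[0,0,-0.02]],
  [[52,-67,0],[0,0,-0.02]],
  [[52,-67,0],[0,0,-0.02]],
])

```text
time_s: 3.0
tool_pos: [0.4709, 0.2621, 0.2305]
tool_rot: [180.0, -0.0, 157.3]
force: [-1.2, 1.2, 0.1]
grip_width: 0.0869
```

```bash
cat > w.py <<'E'
from h import *
from scipy.spatial.transform import Rotation as Ro
def wrist():
    o=env.get_obs();p=env.read_camera('wrist')
    T=np.eye(4);T[:3,:3]=Ro.from_euler('xyz',o['tool_rot'],degrees=True).as_matrix();T[:3,3]=o['tool_pos']
    p['camera_from_world']=np.linalg.inv(T@np.array(p['mount']));return o,p
E
python3 - <<'E'
from w import *
o,p=wrist();print(o['tool_pos'].round(4),o['tool_rot'].round(2),o['qpos'].round(1))
for n,z in [('rod_mid',.128),('cuff_mid',.102),('bangle1_mid',.102)]:
    for r in env.regions_of(p,n)[:4]:
        ys,xs=np.nonzero(r['region']);print(n,r['conf'],r['rect'],at_z(p,(xs.mean(),ys.mean()),z).round(4))
save(p,'w1.png')
E
```

```text
[0.4709 0.2621 0.2305] [ 1.7998e+02 -5.0000e-02  1.5728e+02] [-45.    4.5  13.9  98.8  -1.1  76.8  36.4]
rod_mid 0.82 [247.4, 22.9, 261.7, 292.9] [0.4249 0.2793 0.128 ]
cuff_mid 0.78 [222.5, 130.3, 287.8, 162.5] [0.4286 0.2782 0.102 ]
bangle1_mid 0.45 [241.8, 238.8, 272.0, 274.8] [0.5572 0.2237 0.102 ]
```

View pics/w1.png

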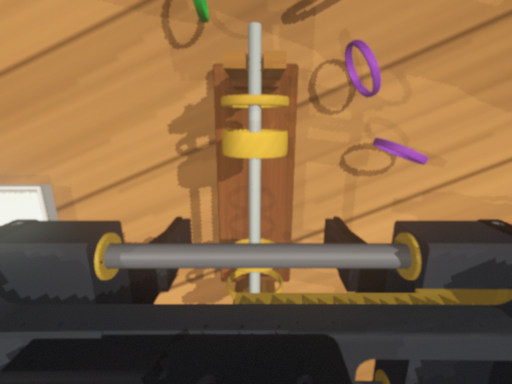

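Run:
```python
from w import *
o,p=wrist();r=env.regions_of(p,'rod_mid')[0]['region']
ys,xs=np.nonzero(r);c=[(y,xs[ys==y].mean()) for y in range(ys.min(),225) if (ys==y).any()]
a,b=np.polyfit(*np.array(c).T,1);A=at_z(p,(a*ys.min()+b,ys.min()),.128);B=at_z(p,(a*220+b,220),.128)
u=(B-A)/np.linalg.norm(B-A);print(A,B,np.degrees(np.arctan2(u[1],u[0])),'mid',A+.17*u)
g=A+(.17-.013)*u;print('grasp target',g, 'now',o['tool_pos'],'shift mm',(g-o['tool_pos'])*1000)
n=np.array([-u[1],u[0]]);print('perp offset',(o['tool_pos']-A)[:2]@n*1000)
im=p['image']; print([ (x,im[60,x].tolist()) for x in range(245,266,3)])
q=[g for g in env.regions_of(p,'cuff_mid')][0]['rect'];C=[at_z(p,(255,v),.134) for v in (q[1],q[3])];print([((w-A)[:2]@u[:2]-.17)*1000 for w in C])
```

```text
[0.33052985 0.31926755 0.128     ] [0.50050699 0.24775552 0.128     ] -22.817248694843304 mid [0.48722674 0.25334273 0.128     ]
grasp target [0.47524404 0.25838404 0.128     ] now [0.47141797 0.26116313 0.23053619] shift mm [   3.82606425   -2.77909233 -102.53618855]
perp offset 1.077897200692541
[(245, [170, 117, 62]), (248, [116, 90, 67]), (251, [160, 159, 147]), (254, [188, 190, 178]), (257, [195, 196, 185]), (260, [173, 173, 161]), (263, [128, 87, 49])]
[np.float64(-81.63874837346482), np.float64(-49.873823362258626)]
```

Wrist view: the rod lies straight down the image at column 255, centred between the fingers. The cuff is at (255,146) and well clear of the pads. I'll descend 121 mm and close.

>>> apply_moves([
  [[2,-1,-12],[0,0,0]],
  [[3,-2,-32],[0,0,0]],
  [[3,-2,-52],[0,0,0]],
  [[3,-2,-72],[0,0,0]],
  [[3,-2,-92],[0,0,0]],
  [[3,-2,-110],[0,0,0]],
  [[3,-2,-119],[0,0,0]],
  [[3,-2,-121],[0,0,0]],
])

```text
time_s: 4.15
tool_pos: [0.4742, 0.2574, 0.1079]
tool_rot: [-179.9, -0.1, 157.1]
force: [0.1, 0.6, -0.1]
grip_width: 0.0871
```

>>> apply_moves([
  [[0,0,0],[0,0,0]],
  [[0,0,0],[0,0,0]],
])

```text
time_s: 4.35
tool_pos: [0.4757, 0.2584, 0.1105]
tool_rot: [179.9, 0.1, 157.1]
force: [-0.2, 0.1, 1.0]
grip_width: 0.087
```

>>> apply_moves([
  [[0,0,0],[0,0,0]],
  [[0,0,0],[0,0,0]],
  [[0,0,0],[0,0,0]],
  [[0,0,0],[0,0,0]],
  [[0,0,0],[0,0,0]],
  [[0,0,0],[0,0,0]],
  [[0,0,0],[0,0,0]],
  [[0,0,0],[0,0,0]],
], hand=0, squeeze=45)

```text
time_s: 5.15
tool_pos: [0.4751, 0.258, 0.1096]
tool_rot: [180.0, -0.0, 157.1]
force: [0.2, -0.8, 1.3]
grip_width: 0.0312
```

>>> apply_moves([
  [[0,0,0],[0,0,0]],
  [[0,0,0],[0,0,0]],
  [[0,0,0],[0,0,0]],
  [[0,0,0],[0,0,0]],
  [[0,0,0],[0,0,0]],
  [[0,0,0],[0,0,0]],
  [[0,0,0],[0,0,0]],
  [[0,0,0],[0,0,0]],
])

```text
time_s: 5.95
tool_pos: [0.4749, 0.2576, 0.1096]
tool_rot: [-180.0, -0.0, 157.1]
force: [-2.0, -3.5, 3.5]
grip_width: 0.0107
```

Gripped at about 12 mm. A slow trial lift next.

>>> apply_moves([
  [[0,0,1],[0,0,0]],
  [[0,0,3],[0,0,0]],
  [[0,0,6],[0,0,0]],
  [[0,0,9],[0,0,0]],
  [[0,0,12],[0,0,0]],
  [[0,0,14],[0,0,0]],
  [[0,0,15],[0,0,0]],
  [[0,0,15],[0,0,0]],
])

```text
time_s: 6.75
tool_pos: [0.4752, 0.2581, 0.1248]
tool_rot: [180.0, 0.0, 157.1]
force: [0.8, 0.2, -4.6]
grip_width: 0.0107
```

```bash
cat > tilt.py <<'E'
from w import *
import sys
from scipy.optimize import least_squares
def tilt(tag):
    o=env.get_obs();print(o['time_s'],o['tool_pos'].round(4),o['force'].round(2),o['wrist_torque'].round(3),o['grip_width'].round(4))
    L=[];ps=[]
    for n in ['scene','side']:
        p=env.read_camera(n);g=env.regions_of(p,'rod_mid')
        if not g: continue
        ys,xs=np.nonzero(g[0]['region']);a,b=np.polyfit(xs,ys,1)
        L.append([(x,a*x+b) for x in (xs.min(),xs.max()+1)]);ps.append(p);print(n,g[0]['conf'],g[0]['rect'])
        x0,y0,x1,y1=[int(v) for v in (max(0,xs.min()-25),max(ys.min()-60,0),xs.max()+25,ys.max()+50)]
        im=p['image'][y0:y1,x0:x1,::-1];cv2.imwrite(f'pics/{tag}_{n}.png',cv2.resize(im,None,fx=3,fy=3,interpolation=2))
    if len(ps)<2: return
    def f(x):
        m,th,ph=x[:3],x[3],x[4];u=np.array([np.cos(th)*np.cos(ph),np.sin(th)*np.cos(ph),np.sin(ph)])
        return np.concatenate([proj(p,m+s*.17*u)-q for p,l in zip(ps,L) for q,s in zip(sorted(l,key=lambda q:-ray(p,q)[1][0]*0+q[0]*(1 if p is ps[0] else 1)),(1,-1))])
    gp=o['tool_pos']+[0.012,-.005,.019]
    s=least_squares(f,[*gp,np.radians(-22.6),0]);print('mid',s.x[:3].round(4),'yaw,tilt',np.degrees(s.x[3:]).round(2),'res',s.fun.round(1))
if __name__=='__main__': tilt(sys.argv[1])
E
python3 tilt.py l1
```

```text
Traceback (most recent call last):
  File "tilt.py", line 20, in <module>
    if __name__=='__main__': tilt(sys.argv[1])
                             ~~~~^^^^^^^^^^^^^
  File "tilt.py", line 5, in tilt
    o=env.get_obs();print(o['time_s'],o['tool_pos'].round(4),o['force'].round(2),o['wrist_torque'].round(3),o['grip_width'].round(4))
                                                                                                            ^^^^^^^^^^^^^^^^^^^^^
AttributeError: 'float' object has no attribute 'round'
```

```bash
sed -i "s/,o\['grip_width'\].round(4)/,o['grip_width']/" tilt.py; python3 tilt.py l1
```

```text
6.75 [0.4752 0.2581 0.1248] [ 0.78  0.18 -4.63] [-0.033  0.017  0.072] 0.01071406659790132
side 0.67 [192.9, 207.6, 312.5, 262.2]
```

The full weight (4.6 N) is on the gripper and the moment is small. Continuing up to clear the uprights.

>>> apply_moves([
  [[0,0,2],[0,0,0]],
  [[0,0,6],[0,0,0]],
  [[0,0,12],[0,0,0]],
  [[0,0,18],[0,0,0]],
  [[0,0,24],[0,0,0]],
  [[0,0,30],[0,0,0]],
  [[0,0,36],[0,0,0]],
  [[0,0,42],[0,0,0]],
])

```text
time_s: 7.75
tool_pos: [0.4751, 0.2581, 0.1672]
tool_rot: [180.0, 0.0, 157.1]
force: [0.2, 0.4, -4.4]
grip_width: 0.0107
```

>>> apply_moves([
  [[0,0,6],[0,0,0]],
  [[0,0,12],[0,0,0]],
  [[0,0,18],[0,0,0]],
  [[0,0,24],[0,0,0]],
  [[0,0,29],[0,0,0]],
  [[0,0,33],[0,0,0]],
  [[0,0,35],[0,0,0]],
  [[0,0,35],[0,0,0]],
])

```text
time_s: 8.55
tool_pos: [0.4752, 0.2581, 0.2018]
tool_rot: [180.0, 0.0, 157.1]
force: [0.2, 0.0, -4.2]
grip_width: 0.0106
```

```bash
python3 tilt.py l2
```

```text
8.55 [0.4752 0.2581 0.2018] [ 0.17  0.01 -4.18] [-0.031 -0.044 -0.025] 0.010628011936860499
scene 0.61 [284.5, 179.9, 402.3, 236.5]
side 0.7 [185.8, 186.5, 318.1, 241.3]
mid [0.4857 0.2552 0.2216] yaw,tilt [-22.85   0.62] res [ 0.4  0.9 -0.   0.6  0.9 -0.8  0.1 -0.5]
```

View pics/l2_side.png

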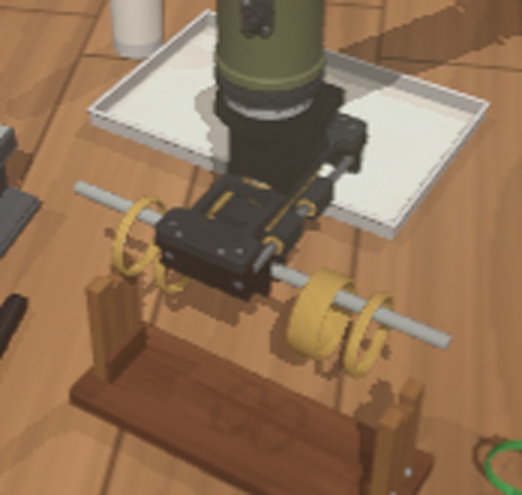

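The rod is level (0.6°), with all four bangles apart and clear of the uprights. Carrying across by about (+20, −485) mm.

>>> apply_moves([
  [[0,-1,0],[0,0,0]],
  [[0,-3,0],[0,0,0]],
  [[0,-6,0],[0,0,0]],
  [[0,-10,0],[0,0,0]],
  [[1,-16,0],[0,0,0]],
  [[1,-24,0],[0,0,0]],
  [[1,-34,0],[0,0,0]],
  [[2,-45,0],[0,0,0]],
])

```text
time_s: 9.55
tool_pos: [0.4771, 0.212, 0.2016]
tool_rot: [180.0, -0.0, 157.1]
force: [0.4, 0.8, -4.6]
grip_width: 0.0106
```

>>> apply_moves([
  [[0,-12,0],[0,0,0]],
  [[1,-24,0],[0,0,0]],
  [[1,-36,0],[0,0,0]],
  [[2,-48,0],[0,0,0]],
  [[2,-60,0],[0,0,0]],
  [[3,-72,0],[0,0,0]],
  [[3,-84,0],[0,0,0]],
  [[4,-96,0],[0,0,0]],
])

```text
time_s: 10.35
tool_pos: [0.481, 0.1161, 0.2016]
tool_rot: [180.0, -0.0, 157.1]
force: [1.1, 0.2, -4.5]
grip_width: 0.0107
```

>>> apply_moves([
  [[0,-12,0],[0,0,0]],
  [[1,-24,0],[0,0,0]],
  [[1,-36,0],[0,0,0]],
  [[2,-48,0],[0,0,0]],
  [[2,-60,0],[0,0,0]],
  [[3,-72,0],[0,0,0]],
  [[3,-84,0],[0,0,0]],
  [[4,-96,0],[0,0,0]],
])

```text
time_s: 11.15
tool_pos: [0.485, 0.0201, 0.2016]
tool_rot: [180.0, -0.0, 157.1]
force: [-0.9, -0.2, -3.4]
grip_width: 0.011
```

>>> apply_moves([
  [[0,-12,0],[0,0,0]],
  [[1,-24,0],[0,0,0]],
  [[1,-36,0],[0,0,0]],
  [[2,-48,0],[0,0,0]],
  [[2,-60,0],[0,0,0]],
  [[3,-72,0],[0,0,0]],
  [[3,-84,0],[0,0,0]],
  [[4,-96,0],[0,0,0]],
])

```text
time_s: 11.95
tool_pos: [0.4891, -0.076, 0.2016]
tool_rot: [180.0, -0.0, 157.1]
force: [-0.5, -0.6, -4.3]
grip_width: 0.0104
```

>>> apply_moves([
  [[0,-12,0],[0,0,0]],
  [[1,-24,0],[0,0,0]],
  [[1,-36,0],[0,0,0]],
  [[2,-48,0],[0,0,0]],
  [[2,-60,0],[0,0,0]],
  [[3,-72,0],[0,0,0]],
  [[3,-84,0],[0,0,0]],
  [[4,-95,0],[0,0,0]],
])

```text
time_s: 12.75
tool_pos: [0.493, -0.1711, 0.2016]
tool_rot: [180.0, 0.0, 157.1]
force: [0.1, -0.7, -4.2]
grip_width: 0.0104
```

>>> apply_moves([
  [[0,-11,0],[0,0,0]],
  [[1,-21,0],[0,0,0]],
  [[1,-30,0],[0,0,0]],
  [[1,-38,0],[0,0,0]],
  [[2,-45,0],[0,0,0]],
  [[2,-50,0],[0,0,0]],
  [[2,-54,0],[0,0,0]],
  [[2,-56,0],[0,0,0]],
])

```text
time_s: 13.55
tool_pos: [0.4951, -0.2262, 0.2016]
tool_rot: [-180.0, -0.0, 157.1]
force: [0.3, -0.5, -4.0]
grip_width: 0.0109
```

```bash
python3 tilt.py c1
```

```text
13.55 [ 0.4951 -0.2262  0.2016] [ 0.31 -0.46 -3.99] [-0.01  -0.017  0.016] 0.010939347641887733
scene 0.88 [128.2, 103.7, 245.4, 148.1]
side 0.78 [219.0, 99.3, 311.9, 125.7]
mid [ 0.5063 -0.2318  0.2195] yaw,tilt [-24.01  -0.56] res [-0.3  0.5  0.2  0.4  0.2 -0.4  0.6 -0.4]
```

The rod centre is over the tray centre and level. Lowering 55 mm and settling.

>>> apply_moves([
  [[0,0,-2],[0,0,0]],
  [[0,0,-6],[0,0,0]],
  [[0,0,-11],[0,0,0]],
  [[0,0,-16],[0,0,0]],
  [[0,0,-21],[0,0,0]],
  [[0,0,-26],[0,0,0]],
  [[0,0,-31],[0,0,0]],
  [[0,0,-36],[0,0,0]],
])

```text
time_s: 14.55
tool_pos: [0.4951, -0.2259, 0.1651]
tool_rot: [180.0, -0.0, 157.1]
force: [-0.3, 0.0, -4.9]
grip_width: 0.0107
```

>>> apply_moves([
  [[0,0,-5],[0,0,0]],
  [[0,0,-10],[0,0,0]],
  [[0,0,-14],[0,0,0]],
  [[0,0,-17],[0,0,0]],
  [[0,0,-19],[0,0,0]],
  [[0,0,-19],[0,0,0]],
  [[0,0,-19],[0,0,0]],
  [[0,0,-19],[0,0,0]],
])

```text
time_s: 15.35
tool_pos: [0.4953, -0.226, 0.1468]
tool_rot: [180.0, 0.0, 157.1]
force: [-0.7, 0.6, -5.6]
grip_width: 0.0105
```

>>> apply_moves([
  [[0,0,0],[0,0,0]],
  [[0,0,0],[0,0,0]],
  [[0,0,0],[0,0,0]],
  [[0,0,0],[0,0,0]],
  [[0,0,0],[0,0,0]],
  [[0,0,0],[0,0,0]],
  [[0,0,0],[0,0,0]],
  [[0,0,0],[0,0,0]],
])

```text
time_s: 16.15
tool_pos: [0.4951, -0.226, 0.1466]
tool_rot: [180.0, -0.0, 157.1]
force: [-0.1, -0.3, -4.1]
grip_width: 0.0108
```

>>> apply_moves([
  [[0,0,0],[0,0,0]],
  [[0,0,0],[0,0,0]],
  [[0,0,0],[0,0,0]],
  [[0,0,0],[0,0,0]],
  [[0,0,0],[0,0,0]],
  [[0,0,0],[0,0,0]],
  [[0,0,0],[0,0,0]],
  [[0,0,0],[0,0,0]],
])

```text
time_s: 16.95
tool_pos: [0.4951, -0.226, 0.1466]
tool_rot: [180.0, 0.0, 157.1]
force: [0.5, -0.3, -3.8]
grip_width: 0.0107
```

```bash
python3 tilt.py d1
python3 - <<'E'
import cv2,numpy as np
a,b=[cv2.imread(f'pics/d1_{n}.png') for n in('scene','side')]
w=max(a.shape[1],b.shape[1]);o=np.vstack([cv2.copyMakeBorder(i,0,0,0,w-i.shape[1],0) for i in(a,b)])
s=min(1,600/o.shape[0]);cv2.imwrite('pics/d1.png',cv2.resize(o,None,fx=s,fy=s))
E
```

```text
16.95 [ 0.4951 -0.226   0.1466] [ 0.53 -0.26 -3.83] [-0.052  0.023 -0.06 ] 0.010731024690213172
scene 0.52 [136.8, 118.5, 245.9, 164.1]
side 0.65 [220.1, 113.7, 309.6, 141.4]
mid [ 0.5055 -0.2319  0.1634] yaw,tilt [-24.05  -0.71] res [-0.9  0.6  0.6  0.2 -0.  -0.3  0.9 -0.1]
```

View pics/d1.png

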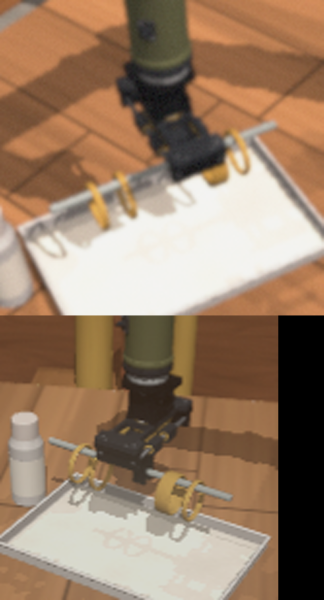

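All four bangles hang over the tray and are apart: at (93,205), (127,193), (217,170) and (240,150) in the upper view. I'll wait for any swinging to die out, then check stillness with image differences and the wrist view.

>>> apply_moves([
  [[0,0,0],[0,0,0]],
  [[0,0,0],[0,0,0]],
  [[0,0,0],[0,0,0]],
  [[0,0,0],[0,0,0]],
  [[0,0,0],[0,0,0]],
  [[0,0,0],[0,0,0]],
  [[0,0,0],[0,0,0]],
  [[0,0,0],[0,0,0]],
])

```text
time_s: 17.95
tool_pos: [0.4951, -0.226, 0.1466]
tool_rot: [180.0, 0.0, 157.1]
force: [-0.0, -0.7, -5.1]
grip_width: 0.0104
```

>>> apply_moves([
  [[0,0,0],[0,0,0]],
  [[0,0,0],[0,0,0]],
  [[0,0,0],[0,0,0]],
  [[0,0,0],[0,0,0]],
  [[0,0,0],[0,0,0]],
  [[0,0,0],[0,0,0]],
  [[0,0,0],[0,0,0]],
  [[0,0,0],[0,0,0]],
])

```text
time_s: 18.75
tool_pos: [0.4951, -0.226, 0.1466]
tool_rot: [180.0, 0.0, 157.1]
force: [0.3, 0.1, -3.8]
grip_width: 0.0107
```

>>> apply_moves([
  [[0,0,0],[0,0,0]],
  [[0,0,0],[0,0,0]],
  [[0,0,0],[0,0,0]],
  [[0,0,0],[0,0,0]],
  [[0,0,0],[0,0,0]],
  [[0,0,0],[0,0,0]],
  [[0,0,0],[0,0,0]],
  [[0,0,0],[0,0,0]],
])

```text
time_s: 19.55
tool_pos: [0.4951, -0.226, 0.1466]
tool_rot: [180.0, 0.0, 157.1]
force: [0.0, 0.2, -3.9]
grip_width: 0.0107
```

>>> apply_moves([
  [[0,0,0],[0,0,0]],
  [[0,0,0],[0,0,0]],
  [[0,0,0],[0,0,0]],
  [[0,0,0],[0,0,0]],
  [[0,0,0],[0,0,0]],
  [[0,0,0],[0,0,0]],
  [[0,0,0],[0,0,0]],
  [[0,0,0],[0,0,0]],
])

```text
time_s: 20.35
tool_pos: [0.4951, -0.226, 0.1466]
tool_rot: [180.0, 0.0, 157.1]
force: [0.1, 0.1, -5.3]
grip_width: 0.0106
```

```bash
python3 - <<'E'
from w import *
I=[]
for k in range(8):
    o,p=wrist();im=p['image'];I.append(im.astype(int))
    h=cv2.cvtColor(im,cv2.COLOR_RGB2HSV);m=((h[:,:,0]>18)&(h[:,:,0]<30)&(h[:,:,1]>150)&(h[:,:,2]>110)).astype(np.uint8);m[220:]=0
    n,l,s,c=cv2.connectedComponentsWithStats(m)
    print(o['time_s'],[(s[i,4],s[i,:4].tolist(),c[i].round(2).tolist()) for i in range(1,n) if s[i,4]>40])
print('mean diff 0-7, 0-4',np.abs(I[0]-I[7]).mean(),np.abs(I[0]-I[4]).mean(),(np.abs(I[0]-I[7]).max(2)>40).sum())
save(p,'w2.png')
E
python3 tilt.py d2
```

```text
20.35 [(np.int32(1056), [227, 61, 73, 17], [262.01, 69.23]), (np.int32(167), [223, 81, 22, 10], [235.34, 85.93]), (np.int32(110), [270, 82, 14, 9], [276.36, 85.93]), (np.int32(3778), [218, 130, 89, 50], [261.51, 154.32])]
20.4 [(np.int32(1079), [226, 61, 73, 18], [262.06, 69.3]), (np.int32(153), [223, 81, 22, 11], [236.18, 86.05]), (np.int32(107), [270, 81, 14, 10], [276.35, 85.91]), (np.int32(3780), [217, 130, 90, 50], [261.47, 154.34])]
20.45 [(np.int32(1064), [227, 61, 73, 18], [262.22, 69.27]), (np.int32(153), [225, 81, 20, 11], [236.22, 86.12]), (np.int32(109), [270, 81, 15, 10], [276.46, 85.94]), (np.int32(3785), [219, 130, 89, 50], [261.65, 154.3])]
20.5 [(np.int32(1067), [228, 61, 72, 18], [262.42, 69.29]), (np.int32(164), [223, 81, 22, 11], [235.6, 86.07]), (np.int32(113), [270, 81, 15, 10], [276.45, 85.91]), (np.int32(3791), [218, 130, 89, 50], [261.6, 154.32])]
20.55 [(np.int32(1076), [227, 61, 73, 18], [262.15, 69.27]), (np.int32(163), [225, 81, 20, 11], [235.84, 85.98]), (np.int32(107), [270, 81, 15, 10], [276.24, 85.86]), (np.int32(3772), [218, 130, 89, 50], [261.45, 15
[... 307 characters left out ...]
[225, 81, 20, 11], [235.74, 86.0]), (np.int32(107), [270, 81, 15, 10], [276.22, 85.83]), (np.int32(3786), [218, 130, 90, 50], [261.44, 154.37])]
20.7 [(np.int32(1067), [226, 61, 74, 18], [261.91, 69.27]), (np.int32(166), [222, 81, 23, 11], [235.79, 85.99]), (np.int32(108), [270, 81, 14, 10], [276.27, 85.82]), (np.int32(3797), [218, 130, 89, 50], [261.53, 154.22])]
mean diff 0-7, 0-4 0.9036983913845487 0.9015909830729166 0
20.75 [ 0.4951 -0.2259  0.1466] [-0.38 -0.14 -4.09] [-0.016 -0.026 -0.038] 0.010587928491699922
scene 0.56 [133.3, 115.8, 246.0, 164.3]
side 0.7 [221.4, 111.8, 308.7, 142.1]
mid [ 0.5046 -0.2307  0.1641] yaw,tilt [-22.87   0.3 ] res [ 0.7  0.1 -0.4  0.4  0.5 -0.4 -0.4 -0.4]
```

View pics/w2.png

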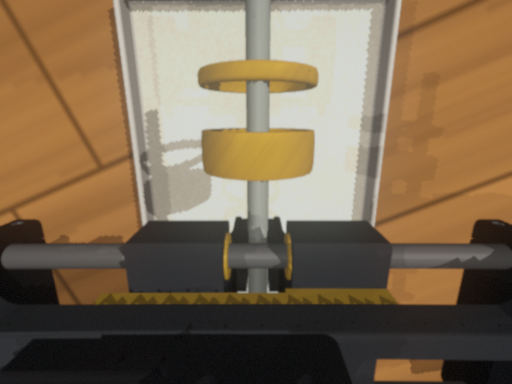

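The rod runs along the middle of the tray. The cuff at (258,153) and the narrow bangle at (258,75) are apart and still. Handing in.

```bash
python3 -c "
from cell import env
print(env.sign_off())"
```

```text
the job is handed in; nothing more can be done
None
```

The rod of bangles is held level over the middle of the spray tray, and I handed the job in at about 21 s. No verdict was reported.

I gripped the bare middle about 13 mm toward the cuff, near the balance point. I lifted the rod clear of the notches, carried it over, and lowered it to about 100 mm between the bangles' lowest edges and the paper.

What the last checks showed:
- **Position:** the rod's centre is at (0.505, −0.231) m, against a tray centre of about (0.506, −0.230) m.
- **Alignment:** the rod's direction is within 1° of the tray's length, and its tilt is about 0.3°.
- **Height:** the rod's axis is at 0.164–0.166 m above the bench.
- **Grip:** the gripper carries the rod's full weight, about 4 N.
- **Bangles:** all four were on the rod and apart from each other.
- **Stillness:** in wrist pictures over 0.35 s the cuff and its neighbour did not move. The two bangles on the far side were hidden there; I saw them hanging apart only in the outside views about 4 s earlier, and did not test their stillness on its own.
- **Disagreement:** the camera fits of the rod's direction and tilt varied by about 1° between shots. The measured tool pose did not change, so I put this down to the networks' outlines.

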